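Tip the tested rods through the matching flap of the return box

ROBOT

A 6-joint arm with a two-finger parallel gripper is mounted at the origin on a cart in front of the work surface, level with it; the furniture and walls round the work are solid. World frame = base frame: x ahead of the robot, y to its left, z up, the work surface at z = 0. Lengths are in m, angles in rad, forces in N, time in s.
With the tool pointing down it reaches from about 0.35 to 0.775 m from the base axis. Payload 5.5 kg.
Tool frame: the origin (TCP) lies midway between the tips of the shut fingers; the grasp point (between the pads) lies 19 mm behind it; z points along the fingers, y is the line along which they close (so a half turn about z gives the same grasp; the last joint's range is limited). The gripper opens to 85 mm and grips with 20 to 120 N. Pads are 22 mm wide; open, the fingers measure 114 mm over their backs; the gripper's body (76 mm by 85 mm) begins 54 mm behind the grasp point. The pads swing forward as they close: fully open they stand 13 mm farther back than shut.
Start: joints at [1.177, 0.313, 0.046, 1.304, 0, 1.431], TCP at [0.144, 0.557, 0.231] pointing down, gripper open.
Joint ranges: [-2.76, 2.76], [-0.86, 1.69], [-1.03, 1.26], [-2.2, 2.34], [-1.47, 1.5], [-3.14, 3.14]. Speed limits (rad/s): [2.57, 2.57, 3.14, 3.14, 3.14, 3.14].

INTERFACE

Orientations are given as a unit quaternion [w, x, y, z].
In Python, from workcell import env gives the robot as it stands. The module is installed in compiled form; this text tells all that it offers.
- The arm moves only by the tool carry_out, never from a script. Its argument "series" is a list of rows, each an object with "delta_rot": the turn, a rotation vector about the world's x, y, z normalised to -1 to 1, where 1 is 0.1 rad, a list of three; "travel": the shift along the world's x, y, z normalised to -1 to 1, where 1 is 0.025 m, a list of three; "fingers": the closure, from -1 (fully open) to 1 (shut). In form: [{"delta_rot": [ax, ay, az], "travel": [tx, ty, tz], "fingers": fingers}, ...]. A call has 1 to 5 rows; each row shifts and turns the commanded pose from where the row before left it; what a row does not reach is not made up. A row lasts 1/8 s, in which the tool goes at most 62.5 mm and 10.7 degrees, less where a joint would pass 70% of its speed; a pose out of reach is approached as far as the arm can. A call with a number of a shift or a turn outside -1 to 1 is refused whole. A call with a gripper value outside its range is refused whole. The fingers move at their own pace and stop on an object; "squeeze" is the grip in N (left out, the last holds). Time passes only in rows, so rows that do not move let the fingers close. It gives the time, the measured TCP pose, the force, the opening and the grip force at its end, in the units of the state.
- env.get_state(): the state, without advancing time (a new reading comes with each control period).
- env.read_camera(name): name is "side" or "top" or "wrist"; returns a dict with "color" (480x640x3 uint8, red, green, blue), "fx", "fy", "cx", "cy" (pixels), "D" ([k1, k2, p1, p2, k3] as OpenCV has them; the pictures are not rectified), "world_from_camera" (4x4, takes a point from camera to world coordinates); the wrist camera has in their place "hand_eye" (4x4, takes a point from camera to tool coordinates, whose origin is the TCP and whose axes are the flange's). Camera axes: x right, y up, looking along -z (the intrinsics and any distortion apply to the point x, -y, -z); pixel columns grow to the right and rows downward; lengths in m; the calibration is good to about 2 mm. A picture is of the moment at which its call begins: read the wrist's pose just before it. There is no depth.
- env.hand_in(): hands the job in; it is judged then, once.
The state is a dict: "clock": time; "joint_pos": joint angles; "qvel": joint speeds; "tau": joint torques, N m; "tcp_pos": TCP position; "orientation": TCP orientation; "wrist_force": force on the tool from outside, world axes, zero at the start; "ft_torque": the same for the moment, N m; "finger_gap": finger opening in m; "grip_force": force on a finger pad.
Only numpy, scipy, OpenCV 4.12 (cv2) and the standard library are available. Lean on these libraries where they do the work, as an engineer would, in place of code of your own. Each camera call takes 0.05 s, during which the arm holds its last target. There are 200 camera calls.

TASK

The scoop holds three tested round rods. A specimen lies on the ledge behind each of the two flaps of the return box: pick up the scoop and tip all three rods into the compartment whose specimen is a round rod like them, pressing that flap open with the scoop's lip as you pour. Leave the other flap shut, let the flap close again, set the empty scoop back upright on the bench, and do not disturb the other things lying around.

Things in the scene. Friction and masses are not known exactly. Their poses are not given: they have to be found in the camera images.
- scoop: Loose aluminium scoop, 120 mm long (x) x 90 wide (y), 0.18 to 0.29 kg, holding the rods; origin: centre of its flat underside, x to the open front lip, z up. Side and back walls 34 to 38 high, 4 thick. The inner floor rises 8 deg from back to lip (21 mm above the underside there): level, the rods stay at the back; they roll out when it is pitched nose-down well over 8 deg, and all by 40 deg.
- scoop_grip (a point): Centre of the scoop's black upright fin grip, 88 mm above the underside centre; axes as the scoop. The fin is 14 mm thick (y), 44 long (x), and reaches from 62 to 108 mm above the underside; pinch it across y, with the tool at any pitch. It stands on a flat bridge strip (22 mm in x, full width, top 63 mm up) over the middle of the scoop.
- scoop_lip (a point): Middle of the bottom front edge of the scoop's lip (60 mm ahead of the underside centre); this edge presses the flap.
- return_box: Fixed grey metal box, 150 mm deep (x) x 252 wide (y); origin: centre of its underside, x from its front (robot side) to its back. Rim 110 mm high; a ledge block along the back (x 40 to 75) tops out at 155. Two openings in the rim, centred at y = 62 (left) and -62, each 115 wide, x -60 to 40, each closed by a spring flap over a compartment 106 deep.
- flap_left_centre (a point): Centre of the left (+y) opening, at rim height; fixed to the box, axes as the box.
- flap_right_centre (a point): Centre of the right (-y) opening, at rim height; fixed to the box, axes as the box.
- flap_left (a joint): Left flap, rad: 0 shut (level with the rim), grows as it is pressed down into the box, stop at 0.95. Aluminium plate 96 mm long (x) x 110 wide, hinged along the front edge of the opening (box x = -60), free edge at the back. A light spring shuts it: about 4 N at 55 mm from the hinge holds it open 0.6 rad, and the rods' weight alone does not open it.
- flap_right (a joint): Right flap, as the left one.
- specimen_rod: Fixed specimen on the ledge behind one of the two flaps (which one varies): a white round rod, diameter 18, 70 mm long, lying across. Origin: centre of its underside; axes as the box. It lies 67.5 mm behind the centre of its opening.
- specimen_plate: Fixed specimen on the ledge behind the other flap: a white flat plate, 34 x 70 x 6 mm. Origin: centre of its underside; axes as the box.
- rod_1: Loose white round rod, diameter 18, 70 mm long, 0.04 kg, lying across the scoop at its back. Origin: its centre; y along the rod.
- rod_2: As rod_1; the middle one.
- rod_3: As rod_1; the one nearest the lip.
- tape_roll: Bystander: roll of black tape lying flat, 66 mm across, 19 high. Origin: centre of its underside.
- coil: Bystander: small round grey-blue coil can with two posts, 50 mm across, 46 high. Origin: centre of its underside.
- tin: Bystander: small round tin with a yellow lid, 54 mm across, 25 high. Origin: centre of its underside.

How it is judged:
By the outcome, as a careful person would: the job done as asked, in the order asked, and still so for the second after the job is handed in, with the robot touching nothing.
It also fails if it takes over 61 s, if anything falls off the work surface, if the arm or the gripper's body presses on something with over 40 N, if the wrist force passes 120 N, or if a joint passes its speed limit or range.

## Working session

There is one attempt and no reset: what is moved stays moved. The work goes in short steps, Python scripts to look and compute and a tool call to move; the robot and the scene stay as the last step left them, time stands still between calls to the robot, and variables do not carry over. Pictures are saved under pics/ and viewed, at most 10 in all, crops included, and the job is handed in when it is done.

Besides the shell and the picture viewer there is one more tool, called by a JSON object that holds its "api" and its "payload", one argument or row to a line. carry_out: Moves the arm, as the interface text tells. Its arguments: {"type":"object","properties":{"series":{"type":"array","items":{"type":"object","properties":{"delta_rot":{"type":"array","items":{"type":"number"}},"travel":{"type":"array","items":{"type":"number"}},"fingers":{"type":"number"}}}},"squeeze":{"type":"number"}},"required":["series"]}

```bash
mkdir -p pics
python3 - <<'E'
from workcell import env
import cv2,json,numpy as np
s=env.get_state(); print({k:np.round(v,3).tolist() for k,v in s.items()})
for n in ["side","top"]:
    c=env.read_camera(n); cv2.imwrite(f"pics/{n}0.png",c["color"][...,::-1])
    print(n,{k:np.round(v,4).tolist() for k,v in c.items() if k!="color"})
c=env.read_camera("wrist");print(np.round(c["hand_eye"],4).tolist(),c["fx"],c["cx"],c["D"])
E
```

```text
{'clock': 0.0, 'joint_pos': [1.177, 0.314, 0.045, 1.304, 0.0, 1.431], 'qvel': [0.001, -0.001, 0.001, -0.0, 0.0, 0.001], 'tau': [0.0, -48.063, 29.853, 0.02, -0.0, -0.0], 'tcp_pos': [0.144, 0.556, 0.23], 'orientation': [-0.0, 0.127, 0.992, -0.001], 'wrist_force': [-0.135, 0.354, 0.366], 'ft_torque': [0.003, 0.015, -0.026], 'grip_force': 0.0, 'finger_gap': 0.085}
side {'fx': 603.1905, 'fy': 603.1905, 'cx': 313.1653, 'cy': 224.4733, 'D': [-0.0694, 0.0, 0.0, 0.0, 0.0], 'world_from_camera': [[-0.9855, 0.1164, -0.1237, 0.2688], [-0.1698, -0.6601, 0.7317, 1.3228], [0.0035, 0.7421, 0.6703, 1.332], [0.0, 0.0, 0.0, 1.0]]}
top {'fx': 617.3597, 'fy': 617.3597, 'cx': 319.0547, 'cy': 239.6365, 'D': [-0.0554, 0.0, 0.0, 0.0, 0.0], 'world_from_camera': [[-0.0089, 0.9903, -0.1389, 0.2501], [-1.0, -0.0093, -0.0026, 0.003], [-0.0038, 0.1389, 0.9903, 1.8916], [0.0, 0.0, 0.0, 1.0]]}
[[-0.0, 0.9518, 0.3067, 0.079], [1.0, 0.0001, -0.0003, -0.001], [-0.0003, 0.3067, -0.9518, -0.1412], [0.0, 0.0, 0.0, 1.0]] 336.1140498664273 323.78964050420404 [-0.02534864  0.          0.          0.          0.        ]
```

View pics/side0.png

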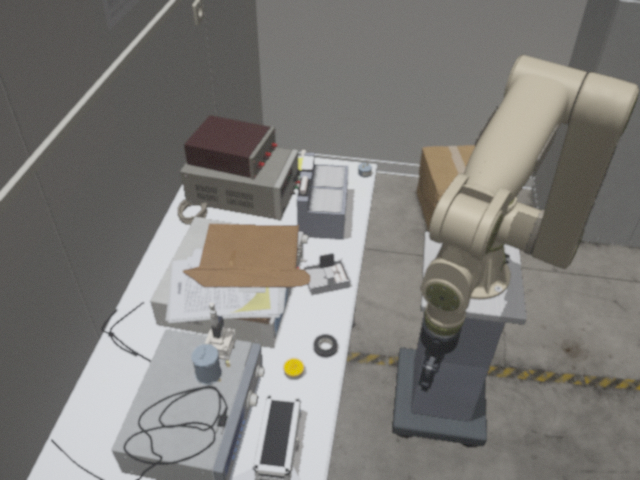

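View pics/top0.png

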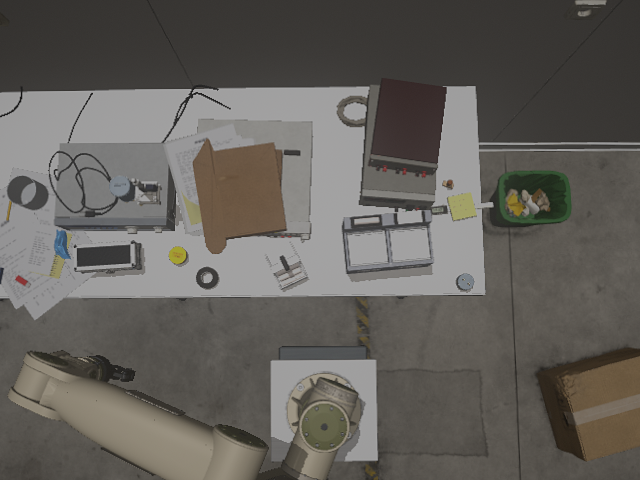

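Top: the scoop is at about (287,268), the box at (388,243), the tape at (207,278), the tin at (177,255) and the coil at (465,283). Side: the scoop is at (327,277) and the box at (325,200). I'll magnify these areas.

Run:
```python
import cv2,numpy as np
t=cv2.imread("pics/top0.png");s=cv2.imread("pics/side0.png")
a=cv2.resize(t[200:300,260:440],(792,440),interpolation=cv2.INTER_CUBIC) #x4.4
cv2.imwrite("pics/ct.png",a)
b=cv2.resize(s[150:300,285:385],(400,600),interpolation=cv2.INTER_CUBIC) #x4
cv2.imwrite("pics/cs.png",b)
```

```text
(no output)
```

View pics/ct.png

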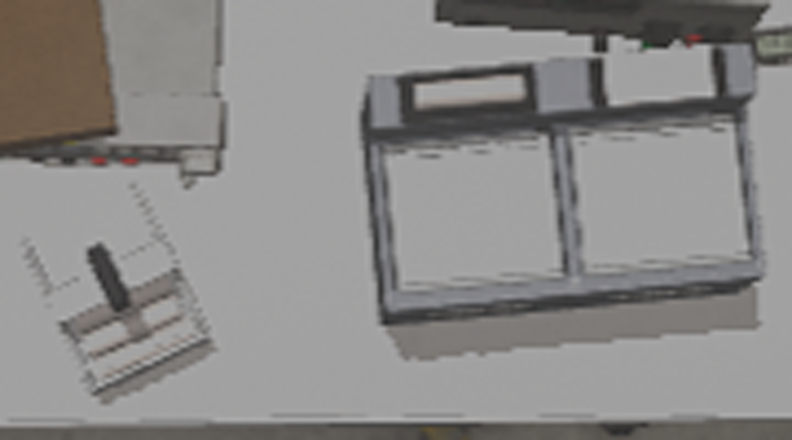

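View pics/cs.png

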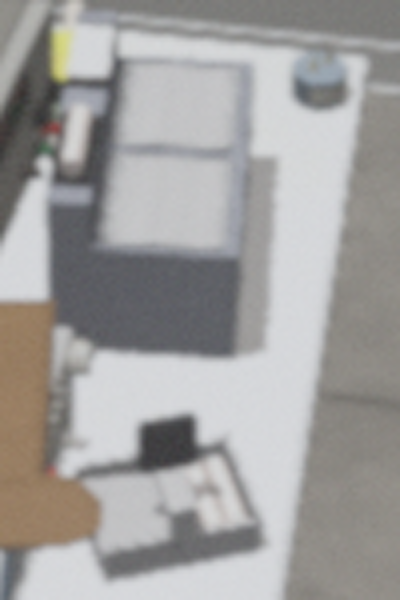

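Left specimen: narrow and rounded, so it's the rod. The right one is wide and flat, so it's the plate. The target is the left flap. Now I'll fit the box and scoop poses from both views.

```bash
cat > h.py <<'E'
import numpy as np,cv2
from scipy.optimize import least_squares
from scipy.spatial.transform import Rotation as R
from workcell import env
def proj(P,c,W):
    q=(np.asarray(P)-W[:3,3])@W[:3,:3]
    q=q*[1,-1,-1]
    K=np.array([[c["fx"],0,c["cx"]],[0,c["fy"],c["cy"]],[0,0,1]])
    return cv2.projectPoints(q,np.zeros(3),np.zeros(3),K,np.asarray(c["D"],float))[0].reshape(-1,2)
def wristW(c,s):
    T=np.eye(4);w=s["orientation"];T[:3,:3]=R.from_quat([w[1],w[2],w[3],w[0]]).as_matrix();T[:3,3]=s["tcp_pos"]
    return T@c["hand_eye"]
def fit(sets,p0):
    """sets: (cam,W,model pts,pixels); pose x,y,z,yaw"""
    def f(p):
        r=R.from_euler("z",p[3]).as_matrix()
        return np.concatenate([(proj(np.array(m,float)@r.T+p[:3],c,W)-px).ravel() for c,W,m,px in sets])
    o=least_squares(f,p0,loss="soft_l1"); return o.x,f(o.x).reshape(-1,2)
E
python3 - <<'E'
from h import *
t=env.read_camera("top");s=env.read_camera("side")
Wt,Ws=t["world_from_camera"],s["world_from_camera"]
ct=lambda a:np.array(a)/4.4+[260-.4,200-.4]
cs=lambda a:np.array(a)/4+[285-.4,150-.4]
L=[(.036,.117,.11),(.036,.007,.11),(-.06,.007,.11),(-.06,.117,.11)]
Rr=[(x,y-.124,z) for x,y,z in L]
p,r=fit([(t,Wt,L+Rr,ct([(388,150),(550,135),(565,278),(398,292),(572,132),(737,117),(752,262),(582,275)])),
 (s,Ws,L+Rr,cs([(97,245),(118,153),(238,153),(235,245),(120,147),(125,62),(240,66),(238,148)]))],[.55,-.1,0,0])
print("box",p.round(4),"\n",r.round(1).tolist())
p,r=fit([(t,Wt,[(.022,0,.108),(-.022,0,.108),(-.06,.045,0),(-.06,-.045,0)],ct([(95,245),(122,308),(100,402),(215,348)])),
 (s,Ws,[(.022,.0,.108),(-.022,.0,.108),(.06,.045,0),(-.06,.045,0)],cs([(140,423),(193,416),(108,578),(265,548)]))],[.45,.1,0,.4])
print("scoop",p.round(4),"\n",r.round(1).tolist())
# bystanders on the plane z=.02, top
for n,px,z in [("tape",(207,278),.019),("tin",(177.5,255),.025),("coil",(465,283),.046)]:
    o=least_squares(lambda q:(proj([[q[0],q[1],z]],t,Wt)-px).ravel(),[.5,0]);print(n,o.x.round(3))
E
```

```text
box [ 0.4894 -0.1938  0.0026  0.0832] 
 [[-0.7, 0.3], [0.0, 0.3], [0.1, 0.4], [0.3, 0.7], [-0.2, 0.5], [-0.3, 0.5], [0.1, 0.1], [1.1, 0.6], [1.0, -1.2], [-1.1, -0.3], [-1.5, 1.4], [-2.6, 0.6], [-1.3, -1.5], [0.3, -0.3], [-0.1, 0.3], [-1.3, -0.0]]
scoop [0.4327 0.1081 0.0033 0.4396] 
 [[0.2, 0.8], [0.5, 0.1], [-0.6, -0.5], [-0.2, -1.0], [0.3, 0.2], [1.8, -0.9], [-0.4, 0.6], [-0.5, 0.0]]
tape [0.398 0.35 ]
tin [0.469 0.441]
coil [ 0.374 -0.428]
```

{"api": "carry_out", "payload": {
  "series": [
    {"delta_rot": [0, 0, 0.694], "travel": [0.49, -0.938, 0], "fingers": -1},
    {"delta_rot": [0, 0, 0.694], "travel": [0.49, -0.938, 0], "fingers": -1},
    {"delta_rot": [0, 0, 0.694], "travel": [0.49, -0.938, 0], "fingers": -1},
    {"delta_rot": [0, 0, 0.694], "travel": [0.49, -0.938, 0], "fingers": -1},
    {"delta_rot": [0, 0, 0.694], "travel": [0.49, -0.938, 0], "fingers": -1}
  ]
}}

```text
clock: 0.88
tcp_pos: [0.2059, 0.4385, 0.2313]
orientation: [0.0, -0.048, 0.999, 0.0]
wrist_force: [0.1, -0.0, 0.1]
finger_gap: 0.0852
grip_force: 0.0
```

{"api": "carry_out", "payload": {
  "series": [
    {"delta_rot": [0, 0, 0.694], "travel": [0.49, -0.938, 0], "fingers": -1},
    {"delta_rot": [0, 0, 0.694], "travel": [0.49, -0.938, 0], "fingers": -1},
    {"delta_rot": [0, 0, 0.694], "travel": [0.49, -0.938, 0], "fingers": -1},
    {"delta_rot": [0, 0, 0.694], "travel": [0.49, -0.938, 0], "fingers": -1},
    {"delta_rot": [0, 0, 0.694], "travel": [0.49, -0.938, 0], "fingers": -1}
  ]
}}

```text
clock: 1.5
tcp_pos: [0.2672, 0.3213, 0.2314]
orientation: [0.0, -0.219, 0.976, 0.0]
wrist_force: [0.3, -0.4, -0.7]
finger_gap: 0.0856
grip_force: 0.0
```

{"api": "carry_out", "payload": {
  "series": [
    {"delta_rot": [0.213, -0.4525, 0], "travel": [0.49, -0.938, 0], "fingers": -1},
    {"delta_rot": [0.213, -0.4525, 0], "travel": [0.49, -0.938, 0], "fingers": -1},
    {"delta_rot": [0.213, -0.4525, 0], "travel": [0.49, -0.938, 0], "fingers": -1},
    {"delta_rot": [0.213, -0.4525, 0], "travel": [0.49, -0.938, 0], "fingers": -1},
    {"delta_rot": [0.213, -0.4525, 0], "travel": [0.49, -0.938, 0], "fingers": -1}
  ]
}}

```text
clock: 2.12
tcp_pos: [0.3283, 0.2042, 0.2314]
orientation: [0.123, -0.217, 0.968, 0.027]
wrist_force: [-0.5, 0.1, 0.6]
finger_gap: 0.0855
grip_force: 0.0
```

{"api": "carry_out", "payload": {
  "series": [
    {"delta_rot": [0.213, -0.4525, 0], "travel": [0.49, -0.938, 0], "fingers": -1},
    {"delta_rot": [0.213, -0.4525, 0], "travel": [0.49, -0.938, 0], "fingers": -1},
    {"delta_rot": [0.213, -0.4525, 0], "travel": [0.49, -0.938, 0], "fingers": -1},
    {"delta_rot": [0.213, -0.4525, 0], "travel": [0.49, -0.938, 0], "fingers": -1},
    {"delta_rot": [0.213, -0.4525, 0], "travel": [0.49, -0.938, 0], "fingers": -1}
  ]
}}

```text
clock: 2.75
tcp_pos: [0.3895, 0.0869, 0.2315]
orientation: [0.243, -0.212, 0.945, 0.054]
wrist_force: [0.6, 1.1, -0.1]
finger_gap: 0.085
grip_force: 0.0
```

{"api": "carry_out", "payload": {
  "series": [
    {"delta_rot": [0, 0, 0], "travel": [0, 0, 0], "fingers": -1},
    {"delta_rot": [0, 0, 0], "travel": [0, 0, 0], "fingers": -1}
  ]
}}

```text
clock: 3.0
tcp_pos: [0.3891, 0.0877, 0.2313]
orientation: [0.241, -0.211, 0.946, 0.054]
wrist_force: [0.6, 0.2, -0.3]
finger_gap: 0.085
grip_force: 0.0
```

Run:
```python
from h import *
s=env.get_state();c=env.read_camera("wrist")
print(s["clock"],np.round(s["tcp_pos"],4),np.round(s["joint_pos"],3))
w=s["orientation"];m=R.from_quat([w[1],w[2],w[3],w[0]]).as_matrix();print(m.round(3))
cv2.imwrite("pics/w1.png",c["color"][...,::-1])
W=wristW(c,s)
r=R.from_euler("z",.4396).as_matrix()
print(proj(np.array([(.022,0,.108),(-.022,0,.108),(-.06,.045,0.034),(-.06,-.045,0.034),(.06,.045,.021),(.06,-.045,.021)])@r.T+[.4327,.1081,0],c,W).round(0).tolist())
```

```text
3.0 [0.3891 0.0877 0.2313] [-0.211 -0.424 -0.759  0.826  0.294 -0.589]
[[-0.794 -0.426  0.433]
 [-0.373  0.905  0.204]
 [-0.479  0.    -0.878]]
[[324.0, 230.0], [324.0, 190.0], [377.0, 101.0], [272.0, 101.0], [363.0, 200.0], [284.0, 200.0]]
```

View pics/w1.png

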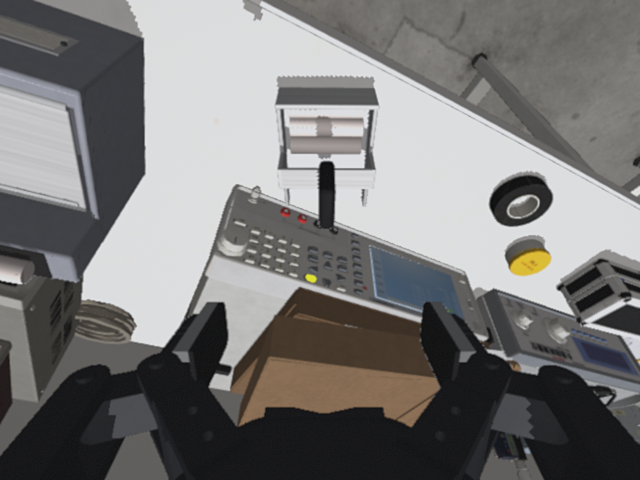

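The fin top's front end shows at (327,228) against a predicted (324,230), so the scoop lies about 2.4 mm further to +y. Everything else matches. Approaching.

{"api": "carry_out", "payload": {
  "series": [
    {"delta_rot": [0, 0, 0], "travel": [-0.04, 0.08, -0.7], "fingers": -1},
    {"delta_rot": [0, 0, 0], "travel": [0, 0, -0.7], "fingers": -1},
    {"delta_rot": [0, 0, 0], "travel": [0, 0, -0.68], "fingers": -1},
    {"delta_rot": [0, 0, 0], "travel": [0.416, 0.196, -0.84], "fingers": -1},
    {"delta_rot": [0, 0, 0], "travel": [0.416, 0.196, -0.84], "fingers": -1}
  ]
}}

```text
clock: 3.68
tcp_pos: [0.4094, 0.1008, 0.1371]
orientation: [0.242, -0.213, 0.945, 0.054]
wrist_force: [-0.1, -0.4, -0.3]
finger_gap: 0.0854
grip_force: 0.0
```

{"api": "carry_out", "payload": {
  "series": [
    {"delta_rot": [0, 0, 0], "travel": [0.416, 0.196, -0.84], "fingers": -1},
    {"delta_rot": [0, 0, 0], "travel": [0.416, 0.196, -0.84], "fingers": -1},
    {"delta_rot": [0, 0, 0], "travel": [0.416, 0.196, -0.84], "fingers": -1},
    {"delta_rot": [0, 0, 0], "travel": [0, 0, 0], "fingers": -1},
    {"delta_rot": [0, 0, 0], "travel": [0, 0, 0], "fingers": -1}
  ]
}}

```text
clock: 4.3
tcp_pos: [0.4401, 0.1149, 0.0747]
orientation: [0.241, -0.212, 0.945, 0.054]
wrist_force: [0.4, 0.1, 0.5]
finger_gap: 0.0853
grip_force: 0.0
```

Run:
```python
from h import *
s=env.get_state();c=env.read_camera("wrist")
print(s["clock"],np.round(s["tcp_pos"],4),np.round(s["joint_pos"],3),s["wrist_force"])
cv2.imwrite("pics/w2.png",c["color"][...,::-1])
W=wristW(c,s);r=R.from_euler("z",.4396).as_matrix()
print(proj(np.array([(.022,0,.108),(-.022,0,.108),(-.06,.045,0.036),(-.06,-.045,0.036)])@r.T+[.4317,.1103,0],c,W).round(0).tolist())
```

```text
4.3 [0.4401 0.1149 0.0747] [-0.087 -0.109 -0.999  0.24   0.244 -0.474] [0.35682118 0.10576912 0.53297416]
[[324.0, 390.0], [324.0, 343.0], [435.0, 133.0], [213.0, 133.0]]
```

View pics/w2.png

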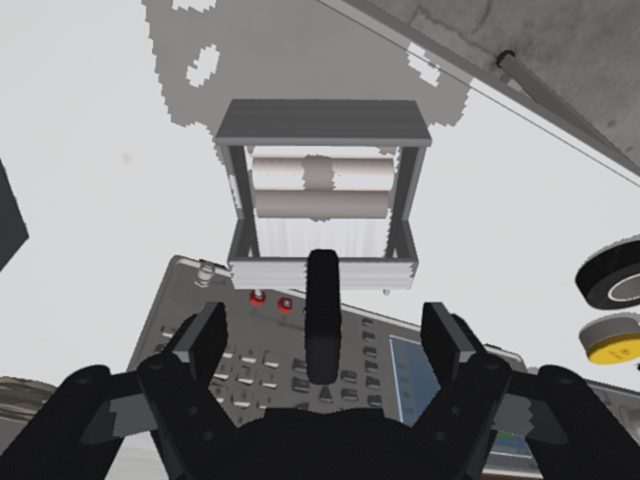

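The fin is centred between the pads at column 323, running from row 250 to row 383. Closing and lifting.

{"api": "carry_out", "payload": {
  "series": [
    {"travel": [0, 0, 0], "delta_rot": [0, 0, 0], "fingers": 1},
    {"travel": [0, 0, 0], "delta_rot": [0, 0, 0], "fingers": 1},
    {"travel": [0, 0, 0], "delta_rot": [0, 0, 0], "fingers": 1},
    {"travel": [0, 0, 0], "delta_rot": [0, 0, 0], "fingers": 1},
    {"travel": [0, 0, 0], "delta_rot": [0, 0, 0], "fingers": 1}
  ],
  "squeeze": 90
}}

```text
clock: 4.97
tcp_pos: [0.4405, 0.1141, 0.0746]
orientation: [0.242, -0.212, 0.945, 0.054]
wrist_force: [-2.5, -0.9, 4.6]
finger_gap: 0.0129
grip_force: 87.5
```

{"api": "carry_out", "payload": {
  "series": [
    {"travel": [0, 0, 0], "delta_rot": [0, 0, 0], "fingers": 1},
    {"travel": [0, 0, 0], "delta_rot": [0, 0, 0], "fingers": 1},
    {"travel": [0, 0, 0], "delta_rot": [0, 0, 0], "fingers": 1},
    {"travel": [0, 0, 0.2], "delta_rot": [0, 0, 0], "fingers": 1},
    {"travel": [0, 0, 0.2], "delta_rot": [0, 0, 0], "fingers": 1}
  ]
}}

```text
clock: 5.6
tcp_pos: [0.4394, 0.1141, 0.0838]
orientation: [0.24, -0.211, 0.946, 0.054]
wrist_force: [0.4, 0.1, -2.8]
finger_gap: 0.0132
grip_force: 87.7
```

```bash
cat >> h.py <<'E'
BOX=np.array([.4894,-.1938,0]);BY=.0832
def T(Rm,p):
    M=np.eye(4);M[:3,:3]=Rm;M[:3,3]=p;return M
def tcpT(s):
    w=s["orientation"];return T(R.from_quat([w[1],w[2],w[3],w[0]]).as_matrix(),s["tcp_pos"])
# tool pose in scoop at the grasp
Gt=T(R.from_quat([-.212,.945,.054,.242]).as_matrix(),[.4405,.1141,.0746])
TS=np.linalg.inv(T(R.from_euler("z",.4396).as_matrix(),[.4317,.1103,0]))@Gt
def scoop_at(th,lip_x,lip_z,y=.062):
    "scoop pose in world with lip edge at box x,y,z, pitched nose-down th"
    B=T(R.from_euler("z",BY).as_matrix(),BOX)
    S=T(R.from_euler("y",th).as_matrix(),[lip_x,y,lip_z])@T(np.eye(3),[-.06,0,0])
    return B@S
def delta(A,C):
    "normalised total travel and rotation from A to C"
    return (C[:3,3]-A[:3,3])/.025,R.from_matrix(C[:3,:3]@A[:3,:3].T).as_rotvec()/.1
E
python3 - <<'E'
from h import *
A=tcpT(env.get_state())
C=scoop_at(0,-.005,.13)@TS
print(C[:3,3].round(4)); d=delta(A,C);print(d[0].round(3),d[1].round(3))
r=.055
prev=C
for th,al in [(5,0),(10,2),(16,8),(22,14),(28,20),(34,26),(40,31),(46,37),(52,42)]:
    a=np.radians(al); P=scoop_at(np.radians(th),-.06+r*np.cos(a),.11-r*np.sin(a))@TS
    d=delta(prev,P);print(th,al,P[:3,3].round(4),d[0].round(3).tolist(),d[1].round(3).tolist());prev=P
E
```

```text
[ 0.429  -0.1369  0.2046]
[ -0.415 -10.041   4.834] [-0.005 -0.034 -3.552]
5 0 [ 0.4357 -0.1364  0.1887] [0.267, 0.022, -0.636] [-0.073, 0.87, 0.0]
10 2 [ 0.4427 -0.1358  0.1903] [0.279, 0.023, 0.064] [-0.073, 0.87, 0.0]
16 8 [ 0.4509 -0.1351  0.188 ] [0.331, 0.028, -0.094] [-0.087, 1.044, -0.0]
22 14 [ 0.4589 -0.1344  0.1847] [0.319, 0.027, -0.128] [-0.087, 1.044, 0.0]
28 20 [ 0.4665 -0.1338  0.1807] [0.304, 0.025, -0.161] [-0.087, 1.044, -0.0]
34 26 [ 0.4737 -0.1332  0.1759] [0.285, 0.024, -0.192] [-0.087, 1.044, -0.0]
40 31 [ 0.4808 -0.1326  0.1712] [0.284, 0.024, -0.188] [-0.087, 1.044, 0.0]
46 37 [ 0.4868 -0.1321  0.165 ] [0.243, 0.02, -0.25] [-0.087, 1.044, -0.0]
52 42 [ 0.4929 -0.1316  0.1589] [0.241, 0.02, -0.245] [-0.087, 1.044, 0.0]
```

{"api": "carry_out", "payload": {
  "series": [
    {"travel": [0, 0, 0.5], "delta_rot": [0, 0, 0], "fingers": 1},
    {"travel": [0, 0, 0.8], "delta_rot": [0, 0, 0], "fingers": 1},
    {"travel": [0, 0, 0.8], "delta_rot": [0, 0, 0], "fingers": 1},
    {"travel": [0, 0, 0.8], "delta_rot": [0, 0, 0], "fingers": 1},
    {"travel": [0, 0, 0.8], "delta_rot": [0, 0, 0], "fingers": 1}
  ]
}}

```text
clock: 6.22
tcp_pos: [0.4397, 0.1141, 0.1772]
orientation: [0.241, -0.211, 0.946, 0.054]
wrist_force: [-1.1, 0.3, -3.9]
finger_gap: 0.0129
grip_force: 87.9
```

{"api": "carry_out", "payload": {
  "series": [
    {"travel": [0, 0, 0.8], "delta_rot": [0, 0, 0], "fingers": 1},
    {"travel": [0, 0, 0.8], "delta_rot": [0, 0, 0], "fingers": 1},
    {"travel": [0, 0, 0.3], "delta_rot": [0, 0, 0], "fingers": 1},
    {"travel": [-0.026, -0.628, 0], "delta_rot": [0, 0, -0.222], "fingers": 1},
    {"travel": [-0.026, -0.628, 0], "delta_rot": [0, 0, -0.222], "fingers": 1}
  ]
}}

```text
clock: 6.85
tcp_pos: [0.4383, 0.0826, 0.2235]
orientation: [0.242, -0.19, 0.95, 0.049]
wrist_force: [0.2, 0.6, -3.4]
finger_gap: 0.0129
grip_force: 88.0
```

{"api": "carry_out", "payload": {
  "series": [
    {"travel": [-0.026, -0.628, 0], "delta_rot": [0, 0, -0.222], "fingers": 1},
    {"travel": [-0.026, -0.628, 0], "delta_rot": [0, 0, -0.222], "fingers": 1},
    {"travel": [-0.026, -0.628, 0], "delta_rot": [0, 0, -0.222], "fingers": 1},
    {"travel": [-0.026, -0.628, 0], "delta_rot": [0, 0, -0.222], "fingers": 1},
    {"travel": [-0.026, -0.628, 0], "delta_rot": [0, 0, -0.222], "fingers": 1}
  ]
}}

```text
clock: 7.48
tcp_pos: [0.4351, 0.0039, 0.2233]
orientation: [0.244, -0.137, 0.959, 0.035]
wrist_force: [0.6, -0.8, -4.0]
finger_gap: 0.013
grip_force: 88.0
```

{"api": "carry_out", "payload": {
  "series": [
    {"travel": [-0.026, -0.628, 0], "delta_rot": [0, 0, -0.222], "fingers": 1},
    {"travel": [-0.026, -0.628, 0], "delta_rot": [0, 0, -0.222], "fingers": 1},
    {"travel": [-0.026, -0.628, 0], "delta_rot": [0, 0, -0.222], "fingers": 1},
    {"travel": [-0.026, -0.628, 0], "delta_rot": [0, 0, -0.222], "fingers": 1},
    {"travel": [-0.026, -0.628, 0], "delta_rot": [0, 0, -0.222], "fingers": 1}
  ]
}}

```text
clock: 8.1
tcp_pos: [0.4319, -0.0745, 0.2233]
orientation: [0.246, -0.084, 0.965, 0.022]
wrist_force: [0.4, -0.1, -4.1]
finger_gap: 0.0129
grip_force: 88.0
```

{"api": "carry_out", "payload": {
  "series": [
    {"travel": [-0.026, -0.628, 0], "delta_rot": [0, 0, -0.222], "fingers": 1},
    {"travel": [-0.026, -0.628, 0], "delta_rot": [0, 0, -0.222], "fingers": 1},
    {"travel": [-0.026, -0.628, 0], "delta_rot": [0, 0, -0.222], "fingers": 1},
    {"travel": [-0.026, -0.628, 0], "delta_rot": [0, 0, -0.222], "fingers": 1},
    {"travel": [0, 0, 0], "delta_rot": [0, 0, 0], "fingers": 1}
  ]
}}

```text
clock: 8.72
tcp_pos: [0.4301, -0.1383, 0.2244]
orientation: [0.247, -0.04, 0.968, 0.01]
wrist_force: [0.5, 0.0, -3.8]
finger_gap: 0.0125
grip_force: 88.2
```

Run:
```python
from h import *
s=env.get_state();c=env.read_camera("wrist");d=env.read_camera("side");t=env.read_camera("top")
print(s["clock"],np.round(s["tcp_pos"],4),np.round(s["joint_pos"],3),s["wrist_force"])
A=tcpT(s);q=delta(A,scoop_at(0,-.005,.13)@TS);print(q[0].round(3),q[1].round(3))
a=c["color"][...,::-1]
b=cv2.resize(d["color"][130:300,270:400,::-1],None,fx=480/170,fy=480/170)[:, :300]
cv2.imwrite("pics/w3.png",np.hstack([a[:, 60:560],b]))
W=wristW(c,s)
L=np.array([(.036,.117,.11),(.036,.007,.11),(-.06,.007,.11),(-.06,.117,.11),(-.075,.126,.11)])@R.from_euler("z",BY).as_matrix().T+BOX
print((proj(L,c,W)-[60,0]).round(0).tolist())
S=A@np.linalg.inv(TS)
print((proj(np.array([(.06,.045,.021),(.06,-.045,.021),(-.06,.045,.036),(-.06,-.045,.036)])@S[:3,:3].T+S[:3,3],c,W)-[60,0]).round(0).tolist())
```

```text
8.725 [ 0.4301 -0.1383  0.2244] [-0.733 -0.259 -0.676  0.795  0.357 -0.75 ] [ 0.50677723  0.03795506 -3.771384  ]
[-0.043  0.055 -0.793] [-0.003 -0.01   0.017]
[[327.0, 252.0], [206.0, 253.0], [189.0, 162.0], [346.0, 162.0], [364.0, 143.0]]
[[330.0, 280.0], [200.0, 280.0], [378.0, 133.0], [156.0, 132.0]]
```

View pics/w3.png

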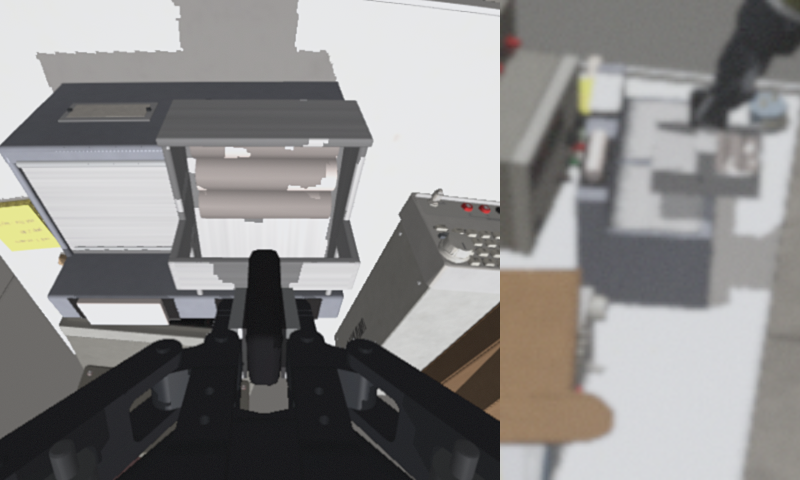

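The scoop holds its three rods at rows 155–205, over the left flap. The right flap's visible corners are at about (18,165) and (72,252). I'll check the box's lateral fit with those.

Run:
```python
from h import *
s=env.get_state();c=env.read_camera("wrist");W=wristW(c,s)
L=np.array([(-.06,-.117,.11),(.036,-.117,.11),(-.075,-.126,.11),(-.075,-.126,0),(-.075,.126,0),(.04,-.126,.155)])@R.from_euler("z",BY).as_matrix().T+BOX
print((proj(L,c,W)-[60,0]).round(0).tolist())
im=c["color"][60:340,60:360,::-1]
cv2.imwrite("pics/w4.png",cv2.resize(im,None,fx=2.1,fy=2.1,interpolation=cv2.INTER_CUBIC))
```

```text
[[12.0, 163.0], [68.0, 253.0], [-13.0, 144.0], [56.0, 80.0], [336.0, 79.0], [38.0, 297.0]]
```

View pics/w4.png

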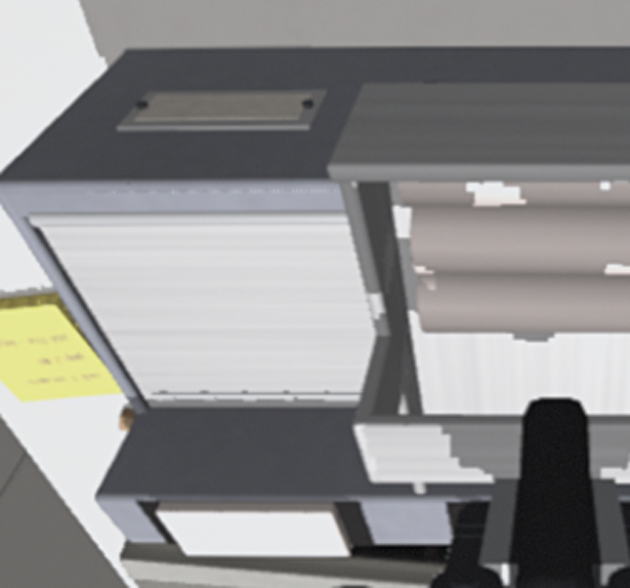

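The lateral disagreement is 2–5 mm, well inside the 12 mm of clearance each side, so I'll add 2 mm to +y. Now descending and pouring.

{"api": "carry_out", "payload": {
  "series": [
    {"travel": [0.0, 0.08, -0.5], "delta_rot": [0, 0, 0], "fingers": 1},
    {"travel": [0.1, 0.08, -0.5], "delta_rot": [-0.035, 0.43, 0], "fingers": 1},
    {"travel": [0.12, 0, -0.42], "delta_rot": [-0.035, 0.43, 0], "fingers": 1},
    {"travel": [0, 0, 0], "delta_rot": [0, 0, 0], "fingers": 1}
  ]
}}

```text
clock: 9.43
tcp_pos: [0.4357, -0.1322, 0.1879]
orientation: [0.205, -0.042, 0.978, 0.01]
wrist_force: [-1.1, 0.6, -1.8]
finger_gap: 0.0128
grip_force: 88.6
```

{"api": "carry_out", "payload": {
  "series": [
    {"travel": [0.279, 0.023, 0.064], "delta_rot": [-0.073, 0.87, 0], "fingers": 1},
    {"travel": [0.331, 0.028, -0.094], "delta_rot": [-0.083, 0.996, 0], "fingers": 1},
    {"travel": [0.319, 0.027, -0.128], "delta_rot": [-0.083, 0.996, 0], "fingers": 1},
    {"travel": [0.304, 0.025, -0.161], "delta_rot": [-0.083, 0.996, 0], "fingers": 1},
    {"travel": [0.285, 0.024, -0.192], "delta_rot": [-0.083, 0.996, 0], "fingers": 1}
  ]
}}

```text
clock: 10.05
tcp_pos: [0.4748, -0.13, 0.177]
orientation: [-0.036, -0.042, 0.998, -0.001]
wrist_force: [-0.4, -0.1, 0.8]
finger_gap: 0.013
grip_force: 88.9
```

{"api": "carry_out", "payload": {
  "series": [
    {"travel": [0.284, 0.024, -0.188], "delta_rot": [-0.083, 0.996, 0], "fingers": 1},
    {"travel": [0.243, 0.02, -0.25], "delta_rot": [-0.083, 0.996, 0], "fingers": 1},
    {"travel": [0.241, 0.02, -0.245], "delta_rot": [-0.083, 0.996, 0], "fingers": 1},
    {"travel": [0.1, 0.01, 0], "delta_rot": [-0.028, 0.34, 0], "fingers": 1},
    {"travel": [0, 0, 0], "delta_rot": [0, 0, 0], "fingers": 1}
  ]
}}

```text
clock: 10.68
tcp_pos: [0.4975, -0.1281, 0.1583]
orientation: [-0.2, -0.041, 0.979, -0.008]
wrist_force: [4.2, 0.2, -1.3]
finger_gap: 0.0129
grip_force: 88.9
```

{"api": "carry_out", "payload": {
  "series": [
    {"travel": [0, 0, 0], "delta_rot": [0, 0, 0], "fingers": 1},
    {"travel": [0, 0, 0], "delta_rot": [0, 0, 0], "fingers": 1},
    {"travel": [0, 0, 0], "delta_rot": [0, 0, 0], "fingers": 1},
    {"travel": [0, 0, 0], "delta_rot": [0, 0, 0], "fingers": 1}
  ]
}}

```text
clock: 11.18
tcp_pos: [0.4953, -0.1282, 0.1593]
orientation: [-0.201, -0.041, 0.979, -0.008]
wrist_force: [5.0, -0.2, -0.7]
finger_gap: 0.0127
grip_force: 88.9
```

Run:
```python
from h import *
s=env.get_state();c=env.read_camera("wrist");d=env.read_camera("side");t=env.read_camera("top")
print(s["clock"],np.round(s["tcp_pos"],4),np.round(s["joint_pos"],3),s["wrist_force"])
S=tcpT(s)@np.linalg.inv(TS);B=T(R.from_euler("z",BY).as_matrix(),BOX);M=np.linalg.inv(B)@S
print("lip in box",(M@[.06,0,0,1]).round(4),R.from_matrix(M[:3,:3]).as_euler("zyx",True).round(1))
b=cv2.resize(d["color"][130:290,280:380,::-1],(300,480),interpolation=cv2.INTER_CUBIC)
cv2.imwrite("pics/w5.png",np.hstack([c["color"][:,70:570,::-1],b]))
```

```text
11.175 [ 0.4953 -0.1282  0.1593] [-0.319  0.554  0.153  1.547 -0.155 -0.374] [ 4.9675265  -0.20975179 -0.70868992]
lip in box [-0.0164  0.0653  0.0736  1.    ] [-0.1 52.   0.1]
```

View pics/w5.png

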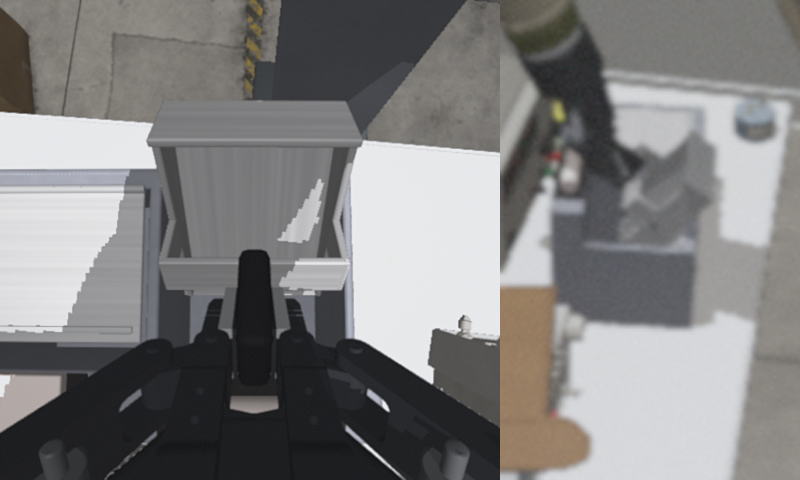

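The scoop is empty: its floor is bare in the wrist view. I'll press slightly deeper to free any lingering rod, then rise straight up.

{"api": "carry_out", "payload": {
  "series": [
    {"travel": [-0.15, -0.01, -0.18], "delta_rot": [0, 0, 0], "fingers": 1},
    {"travel": [0, 0, 0], "delta_rot": [0, 0, 0], "fingers": 1},
    {"travel": [0, 0, 0], "delta_rot": [0, 0, 0], "fingers": 1},
    {"travel": [0, 0, 0.2], "delta_rot": [0, 0, 0], "fingers": 1},
    {"travel": [0, 0, 0.25], "delta_rot": [0, 0, 0], "fingers": 1}
  ]
}}

```text
clock: 11.95
tcp_pos: [0.4917, -0.1281, 0.1661]
orientation: [-0.202, -0.041, 0.979, -0.008]
wrist_force: [4.5, 0.4, -1.6]
finger_gap: 0.0133
grip_force: 89.0
```

{"api": "carry_out", "payload": {
  "series": [
    {"travel": [0, 0, 0.3], "delta_rot": [0, 0, 0], "fingers": 1},
    {"travel": [0, 0, 0.3], "delta_rot": [0, 0, 0], "fingers": 1},
    {"travel": [0, 0, 0.3], "delta_rot": [0, 0, 0], "fingers": 1},
    {"travel": [0, 0, 0.5], "delta_rot": [0, 0, 0], "fingers": 1},
    {"travel": [0, 0, 0.6], "delta_rot": [0, 0, 0], "fingers": 1}
  ]
}}

```text
clock: 12.58
tcp_pos: [0.4901, -0.1281, 0.2162]
orientation: [-0.204, -0.041, 0.978, -0.007]
wrist_force: [0.9, 0.2, -1.9]
finger_gap: 0.0129
grip_force: 88.5
```

{"api": "carry_out", "payload": {
  "series": [
    {"travel": [-0.2, 0, 0.7], "delta_rot": [0.083, -0.996, 0], "fingers": 1},
    {"travel": [-0.4, 0, 0.7], "delta_rot": [0.083, -0.996, 0], "fingers": 1},
    {"travel": [-0.4, 0, 0.3], "delta_rot": [0.083, -0.996, 0], "fingers": 1},
    {"travel": [-0.4, 0, 0.2], "delta_rot": [0.083, -0.996, 0], "fingers": 1},
    {"travel": [-0.4, 0, 0.2], "delta_rot": [0.083, -0.996, 0], "fingers": 1}
  ]
}}

```text
clock: 13.2
tcp_pos: [0.4448, -0.1279, 0.2687]
orientation: [0.047, -0.042, 0.998, 0.003]
wrist_force: [-0.9, 0.0, -1.7]
finger_gap: 0.0131
grip_force: 88.4
```

{"api": "carry_out", "payload": {
  "series": [
    {"travel": [-0.3, 0.3, 0.1], "delta_rot": [0.083, -0.996, 0], "fingers": 1},
    {"travel": [-0.3, 0.5, 0], "delta_rot": [0.083, -0.996, 0], "fingers": 1},
    {"travel": [-0.1, 0.9, 0], "delta_rot": [0.083, -0.996, 0], "fingers": 1},
    {"travel": [0, 0.9, 0], "delta_rot": [0.092, -1, 0], "fingers": 1},
    {"travel": [0, 0.9, 0], "delta_rot": [0, 0, 0.4], "fingers": 1}
  ]
}}

```text
clock: 13.82
tcp_pos: [0.425, -0.0392, 0.2686]
orientation: [0.242, -0.06, 0.968, 0.016]
wrist_force: [0.2, -1.0, -2.3]
finger_gap: 0.0129
grip_force: 88.5
```

Run:
```python
from h import *
s=env.get_state();c=env.read_camera("wrist");d=env.read_camera("side");t=env.read_camera("top")
print(s["clock"],np.round(s["tcp_pos"],4),np.round(s["joint_pos"],3),s["wrist_force"])
G=T(R.from_euler("z",.4396).as_matrix(),[.4317,.1103,0.003])@TS
q=delta(tcpT(s),G);print(q[0].round(3),q[1].round(3))
f=lambda im,w:cv2.resize(im[...,::-1],(w,500),interpolation=cv2.INTER_CUBIC)
cv2.imwrite("pics/w6.png",np.hstack([f(t["color"][190:290,330:450],500),f(d["color"][140:300,285:381],300)]))
cv2.imwrite("pics/w6w.png",c["color"][...,::-1])
```

```text
13.825 [ 0.425  -0.0392  0.2686] [-0.477 -0.367 -0.635  0.891  0.271 -0.543] [ 0.23789463 -1.04854948 -2.34933705]
[ 0.619  6.132 -7.638] [ 1.000e-03 -1.270e-01  3.172e+00]
```

View pics/w6.png

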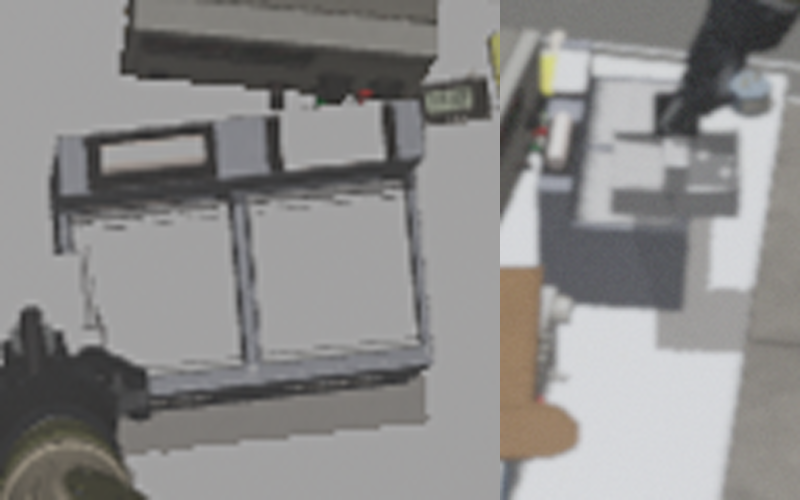

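Both flaps are shut, with no rods on them or on the rim, and the wrist load has dropped by the rods' weight. Returning the scoop to its original spot.

{"api": "carry_out", "payload": {
  "series": [
    {"travel": [0.077, 0.766, 0], "delta_rot": [0, 0, 0.3965], "fingers": 1},
    {"travel": [0.077, 0.766, 0], "delta_rot": [0, 0, 0.3965], "fingers": 1},
    {"travel": [0.077, 0.766, 0], "delta_rot": [0, 0, 0.3965], "fingers": 1},
    {"travel": [0.077, 0.766, 0], "delta_rot": [0, 0, 0.3965], "fingers": 1},
    {"travel": [0.077, 0.766, 0], "delta_rot": [0, 0, 0.3965], "fingers": 1}
  ]
}}

```text
clock: 14.6
tcp_pos: [0.4384, 0.0548, 0.2704]
orientation: [0.24, -0.156, 0.957, 0.04]
wrist_force: [0.5, -0.7, -1.8]
finger_gap: 0.0129
grip_force: 88.7
```

{"api": "carry_out", "payload": {
  "series": [
    {"travel": [0.077, 0.766, 0], "delta_rot": [0, 0, 0.3965], "fingers": 1},
    {"travel": [0.077, 0.766, 0], "delta_rot": [0, 0, 0.3965], "fingers": 1},
    {"travel": [0.077, 0.766, 0], "delta_rot": [0, 0, 0.3965], "fingers": 1},
    {"travel": [0, 0, -0.5], "delta_rot": [0, 0, 0], "fingers": 1},
    {"travel": [0, 0, -0.9], "delta_rot": [0, 0, 0], "fingers": 1}
  ]
}}

```text
clock: 15.22
tcp_pos: [0.4447, 0.1116, 0.2352]
orientation: [0.238, -0.212, 0.946, 0.053]
wrist_force: [0.2, -0.1, -2.8]
finger_gap: 0.013
grip_force: 88.8
```

{"api": "carry_out", "payload": {
  "series": [
    {"travel": [0, 0, -0.9], "delta_rot": [0, 0, 0], "fingers": 1},
    {"travel": [0, 0, -0.9], "delta_rot": [0, 0, 0], "fingers": 1},
    {"travel": [0, 0, -0.9], "delta_rot": [0, 0, 0], "fingers": 1},
    {"travel": [0, 0, -0.9], "delta_rot": [0, 0, 0], "fingers": 1},
    {"travel": [0, 0, -0.5], "delta_rot": [0, 0, 0], "fingers": 1}
  ]
}}

```text
clock: 15.85
tcp_pos: [0.4427, 0.1114, 0.1306]
orientation: [0.236, -0.211, 0.947, 0.054]
wrist_force: [0.1, 0.4, -2.6]
finger_gap: 0.0133
grip_force: 88.6
```

Run:
```python
from h import *
s=env.get_state()
print(s["clock"],np.round(s["tcp_pos"],4),np.round(s["joint_pos"],3),s["wrist_force"])
G=T(R.from_euler("z",.4396).as_matrix(),[.4317,.1103,0.0])@TS
q=delta(tcpT(s),G);print(q[0].round(3),q[1].round(3))
```

```text
15.85 [0.4427 0.1114 0.1306] [-0.093 -0.194 -0.886  0.45   0.243 -0.48 ] [ 0.11320109  0.44401919 -2.58390378]
[-0.086  0.11  -2.24 ] [ 0.028 -0.127  0.012]
```

{"api": "carry_out", "payload": {
  "series": [
    {"travel": [-0.08, 0.1, -0.7], "delta_rot": [0.028, -0.127, 0.012], "fingers": 1},
    {"travel": [0, 0, -0.7], "delta_rot": [0, 0, 0], "fingers": 1},
    {"travel": [0, 0, -0.5], "delta_rot": [0, 0, 0], "fingers": 1},
    {"travel": [0, 0, -0.15], "delta_rot": [0, 0, 0], "fingers": 1},
    {"travel": [0, 0, 0], "delta_rot": [0, 0, 0], "fingers": 1}
  ]
}}

```text
clock: 16.48
tcp_pos: [0.442, 0.1144, 0.0815]
orientation: [0.244, -0.213, 0.945, 0.054]
wrist_force: [-1.1, -0.5, -1.6]
finger_gap: 0.0126
grip_force: 88.6
```

{"api": "carry_out", "payload": {
  "series": [
    {"travel": [0, 0, -0.06], "delta_rot": [0, 0, 0], "fingers": 1},
    {"travel": [0, 0, 0], "delta_rot": [0, 0, 0], "fingers": 1}
  ]
}}

```text
clock: 16.73
tcp_pos: [0.4426, 0.1148, 0.0809]
orientation: [0.244, -0.213, 0.944, 0.054]
wrist_force: [0.5, -0.3, -2.6]
finger_gap: 0.0128
grip_force: 88.6
```

{"api": "carry_out", "payload": {
  "series": [
    {"travel": [0, 0, -0.06], "delta_rot": [0, 0, 0], "fingers": 1},
    {"travel": [0, 0, 0], "delta_rot": [0, 0, 0], "fingers": 1}
  ]
}}

```text
clock: 16.98
tcp_pos: [0.4422, 0.1149, 0.079]
orientation: [0.244, -0.213, 0.944, 0.054]
wrist_force: [-0.4, 0.9, -1.6]
finger_gap: 0.0125
grip_force: 88.6
```

{"api": "carry_out", "payload": {
  "series": [
    {"travel": [0, 0, -0.08], "delta_rot": [0, 0, 0], "fingers": 1},
    {"travel": [0, 0, 0], "delta_rot": [0, 0, 0], "fingers": 1}
  ]
}}

```text
clock: 17.23
tcp_pos: [0.4421, 0.1149, 0.0767]
orientation: [0.244, -0.213, 0.945, 0.054]
wrist_force: [-0.2, 0.1, -2.2]
finger_gap: 0.013
grip_force: 88.6
```

{"api": "carry_out", "payload": {
  "series": [
    {"travel": [0, 0, -0.06], "delta_rot": [0, 0, 0], "fingers": 1},
    {"travel": [0, 0, 0], "delta_rot": [0, 0, 0], "fingers": 1}
  ]
}}

```text
clock: 17.48
tcp_pos: [0.4422, 0.1149, 0.0753]
orientation: [0.244, -0.213, 0.945, 0.054]
wrist_force: [0.5, -0.1, -2.9]
finger_gap: 0.0129
grip_force: 88.6
```

{"api": "carry_out", "payload": {
  "series": [
    {"travel": [0, 0, -0.03], "delta_rot": [0, 0, 0], "fingers": 1},
    {"travel": [0, 0, 0], "delta_rot": [0, 0, 0], "fingers": 1}
  ]
}}

```text
clock: 17.73
tcp_pos: [0.4424, 0.1149, 0.0748]
orientation: [0.244, -0.213, 0.944, 0.054]
wrist_force: [-0.3, -0.1, -1.8]
finger_gap: 0.0127
grip_force: 88.9
```

{"api": "carry_out", "payload": {
  "series": [
    {"travel": [0, 0, -0.03], "delta_rot": [0, 0, 0], "fingers": 1},
    {"travel": [0, 0, 0], "delta_rot": [0, 0, 0], "fingers": 1},
    {"travel": [0, 0, 0], "delta_rot": [0, 0, 0], "fingers": 1}
  ]
}}

```text
clock: 18.1
tcp_pos: [0.4428, 0.115, 0.0746]
orientation: [0.245, -0.213, 0.944, 0.054]
wrist_force: [-1.8, 1.3, 5.8]
finger_gap: 0.0132
grip_force: 90.1
```

{"api": "carry_out", "payload": {
  "series": [
    {"travel": [0, 0, -0.03], "delta_rot": [0, 0, 0], "fingers": 1},
    {"travel": [0, 0, 0], "delta_rot": [0, 0, 0], "fingers": 1},
    {"travel": [0, 0, 0], "delta_rot": [0, 0, 0], "fingers": 1}
  ]
}}

```text
clock: 18.48
tcp_pos: [0.4429, 0.115, 0.0746]
orientation: [0.245, -0.213, 0.944, 0.054]
wrist_force: [-12.2, -2.1, 20.4]
finger_gap: 0.013
grip_force: 92.7
```

Seated. Releasing and withdrawing along the tool axis.

{"api": "carry_out", "payload": {
  "series": [
    {"travel": [0, 0, 0.04], "delta_rot": [0, 0, 0], "fingers": 1},
    {"travel": [0, 0, 0], "delta_rot": [0, 0, 0], "fingers": -1},
    {"travel": [0, 0, 0], "delta_rot": [0, 0, 0], "fingers": -1},
    {"travel": [0, 0, 0], "delta_rot": [0, 0, 0], "fingers": -1},
    {"travel": [0, 0, 0], "delta_rot": [0, 0, 0], "fingers": -1}
  ]
}}

```text
clock: 19.1
tcp_pos: [0.4423, 0.1149, 0.0741]
orientation: [0.244, -0.213, 0.944, 0.054]
wrist_force: [-0.0, -0.0, 0.4]
finger_gap: 0.0833
grip_force: 0.0
```

{"api": "carry_out", "payload": {
  "series": [
    {"travel": [0, 0, 0], "delta_rot": [0, 0, 0], "fingers": -1},
    {"travel": [0, 0, 0], "delta_rot": [0, 0, 0], "fingers": -1},
    {"travel": [0, 0, 0], "delta_rot": [0, 0, 0], "fingers": -1},
    {"travel": [-0.2, -0.1, 0.42], "delta_rot": [0, 0, 0], "fingers": -1},
    {"travel": [-0.416, -0.196, 0.84], "delta_rot": [0, 0, 0], "fingers": -1}
  ]
}}

```text
clock: 19.73
tcp_pos: [0.4261, 0.1076, 0.1052]
orientation: [0.243, -0.213, 0.945, 0.054]
wrist_force: [0.2, -0.4, 0.4]
finger_gap: 0.0855
grip_force: 0.0
```

{"api": "carry_out", "payload": {
  "series": [
    {"travel": [-0.416, -0.196, 0.84], "delta_rot": [0, 0, 0], "fingers": -1},
    {"travel": [-0.416, -0.196, 0.84], "delta_rot": [0, 0, 0], "fingers": -1},
    {"travel": [-0.416, -0.196, 0.84], "delta_rot": [0, 0, 0], "fingers": -1},
    {"travel": [-0.2, -0.1, 0.84], "delta_rot": [0, 0, 0], "fingers": -1},
    {"travel": [0, 0, 0.84], "delta_rot": [0, 0, 0], "fingers": -1}
  ]
}}

```text
clock: 20.35
tcp_pos: [0.3902, 0.0901, 0.2114]
orientation: [0.244, -0.213, 0.945, 0.054]
wrist_force: [0.1, -0.1, -1.0]
finger_gap: 0.0853
grip_force: 0.0
```

{"api": "carry_out", "payload": {
  "series": [
    {"travel": [0, 0, 0], "delta_rot": [0, 0, 0], "fingers": -1},
    {"travel": [0, 0, 0], "delta_rot": [0, 0, 0], "fingers": -1}
  ]
}}

```text
clock: 20.6
tcp_pos: [0.3902, 0.0904, 0.2098]
orientation: [0.244, -0.213, 0.945, 0.054]
wrist_force: [0.2, 0.6, -0.3]
finger_gap: 0.0851
grip_force: 0.0
```

Run:
```python
from h import *
s=env.get_state();print(s["clock"],np.round(s["tcp_pos"],4),s["wrist_force"],s["finger_gap"])
c=env.read_camera("wrist");W=wristW(c,s);d=env.read_camera("side")["color"]
# numeric check: the fin (dark) in the wrist picture against its expected place
r=R.from_euler("z",.4396).as_matrix()
P=proj(np.array([(.022,0,.108),(-.022,0,.108),(-.06,.045,.036),(-.06,-.045,.036)])@r.T+[.4335,.111,0],c,W);print(P.round(0).tolist())
x,y=P[0].round().astype(int);g=c["color"].max(2)
sub=g[y-70:y+40,x-40:x+40]<45
n,l,st,ce=cv2.connectedComponentsWithStats(sub.astype(np.uint8))
print([(a[:5]+[x-40,y-70,0,0,0]).tolist() for a in st[1:] if a[4]>80])
# side picture: what changed since the start, away from the arm
o=cv2.imread("pics/side0.png")[...,::-1];df=(cv2.absdiff(o,d).max(2)>50).astype(np.uint8)
n,l,st,ce=cv2.connectedComponentsWithStats(df);print([a.tolist() for a in st[1:] if a[4]>25])
```

```text
20.6 [0.3902 0.0904 0.2098] [ 0.16893267  0.57855828 -0.30626388] 0.08512730684816358
[[325.0, 247.0], [325.0, 207.0], [381.0, 113.0], [269.0, 112.0]]
[[312, 177, 24, 68, 1012]]
[[514, 56, 56, 16, 492], [578, 56, 62, 57, 1088], [419, 72, 92, 24, 1372], [590, 87, 20, 15, 81], [431, 95, 132, 144, 6792], [412, 96, 30, 26, 573], [609, 113, 18, 10, 93], [616, 120, 24, 32, 358], [560, 131, 10, 24, 49], [533, 149, 16, 26, 73], [340, 160, 57, 74, 1661], [389, 161, 14, 5, 42], [459, 187, 11, 7, 51], [502, 201, 41, 31, 493], [474, 216, 7, 9, 29], [429, 232, 28, 24, 299], [504, 244, 17, 20, 225], [532, 246, 27, 19, 189], [424, 248, 13, 19, 131], [446, 262, 28, 22, 179], [335, 264, 11, 14, 37], [422, 267, 42, 45, 1163], [487, 274, 4, 13, 26], [473, 283, 15, 14, 127], [489, 282, 15, 13, 122], [506, 289, 18, 10, 133], [468, 294, 38, 21, 503], [430, 318, 13, 8, 39]]
```

The fin stands where expected, and the only change near the scoop is that the rods are gone. Handing in.

```bash
python3 -c "
from workcell import env
print(env.hand_in())"
```

```text
the job is handed in; nothing more can be done
None
```

I poured all three rods out through the left flap (the one with the rod specimen), the flap shut again with no rod left on it, and I set the empty scoop back upright in its original spot; the job is handed in at about 21 s, though no camera could see inside the closed compartment.

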